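Two-key reset of a yarn winder station

ROBOT

A 7-joint arm with a two-finger parallel gripper is mounted at the origin on a cart in front of the work surface, level with it; the furniture and walls round the work are solid. World frame = base frame: x ahead of the robot, y to its left, z up, the work surface at z = 0. Lengths are in m, angles in rad, forces in N, time in s.
With the tool pointing down it reaches from about 0.425 to 0.875 m from the base axis. Payload 4.7 kg.
Tool frame: the origin (TCP) lies at the very end of the fingers, on their centre line; the grasp point (between the pads) lies 19 mm behind it; z points along the fingers, y is the line along which they close (so a half turn about z gives the same grasp; the last joint's range is limited). The gripper opens to 87 mm and grips with 3 to 60 N. Pads are 19 mm wide; open, the fingers measure 117 mm over their backs; the gripper's body (75 mm by 190 mm) begins 51 mm behind the grasp point.
Start: joints at [1.322, 0.321, -0.07, 1.45, 0.023, 1.371, -0.057], TCP at [0.169, -0.628, 0.223] pointing down, gripper open.
Joint ranges: [-2.86, 2.86], [-0.3, 2.09], [-1.38, 1.24], [0.06, 2.45], [-1.56, 4.7], [0.09, 2.05], [-2.69, 2.69]. Speed limits (rad/s): [2.57, 2.57, 3.14, 3.14, 3.14, 3.14, 3.14].

INTERFACE

Orientations are given as a rotation vector (axis times angle).
In Python, from bench import ctrl gives the robot as it stands.
- The arm moves only by the tool jog_arm, never from a script. Its argument "commands" is a list of rows, each a list of 7 numbers: the opening, from 0 (shut) to 1 (fully open), then the shift along the world's x, y, z scaled (see below), then the turn, a rotation vector about the world's x, y, z scaled (see below). A call has exactly 5 rows; each row is the pose to reach, as a shift and turn from the pose commanded when the call began; what a row does not reach only later rows make up. The controller multiplies each number of a shift by 0.5 m and each number of a turn by 30 degrees. A row lasts 1/12 s, in which the tool goes at most 41.7 mm and 7.16 degrees, less where a joint would pass 70% of its speed; a pose out of reach is approached as far as the arm can. A call with a number of a shift or a turn outside -1 to 1 is refused whole. A call with a gripper value outside its range is refused whole. The fingers move at their own pace and stop on an object; "grip_force" is the grip in N (left out, the last holds). Time passes only in rows, so rows that repeat a pose let the fingers close, or fill a call up. It gives the time, the measured TCP pose, the force, the opening and the grip force at its end, in the units of the state.
- ctrl.get_state(): the state, without advancing time (a new reading comes with each control period).
- ctrl.get_image(name): name is "scene" or "top" or "wrist"; returns a dict with "frame" (420x560x3 uint8, red, green, blue), "vfov" (degrees; the focal length in pixels is half the picture's height over the tangent of half this angle, whatever the lens; pixels are square), "cx", "cy" (the principal point, pixels), "camera_from_world" (4x4, takes a point from world to camera coordinates); the wrist camera has in their place "mount" (4x4, takes a point from camera to tool coordinates, whose origin is the TCP and whose axes are the flange's). Camera axes: x right, y down, z forward; pixel columns grow to the right and rows downward; lengths in m; the calibration is good to about 2 mm. A picture is of the moment at which its call begins: read the wrist's pose just before it. There is no depth.
- ctrl.close_job(): hands the job in; it is judged then, once.
The state is a dict: "time": time; "joint_positions": joint angles; "qd": joint speeds; "joint_torque": joint torques, N m; "position": TCP position; "tool_rot": TCP orientation; "ft_force": force on the tool from outside, world axes, zero at the start; "torque": the same for the moment, N m; "grip_width": opening from 0.0 (shut) to 1.0 (fully open); "grip_force": force on a finger pad.
Only numpy, scipy, OpenCV 4.12 (cv2) and the standard library are available. Lean on these libraries where they do the work, as an engineer would, in place of code of your own. Each camera call takes 0.05 s, during which the arm holds its last target. There are 200 camera calls.

TASK

Reset the winder: with the fingertips, push the clear guard on the reset station fully back, then press the two round keys together, one fingertip on each, hold both fully down for three seconds, and let them come up again. Leave the square key between them unpressed and the guard open; nothing is to be gripped or lifted, and the other things on the worktop stay where they are.

Things in the scene. Friction and masses are not known exactly. Their poses are not given: they have to be found in the camera images.
- station: winder reset station, a grey box 140 (x) x 160 (y) x 40 high (all sizes and offsets in mm), screwed to the worktop; origin at the centre of its underside; its x axis runs from its front (robot side) to its back, y to its left, z up. On its top: a row of three keys across y at x = -25, and two rails 10 thick along x with centres at y = +-73, reaching up to z = 62 (inner faces 136 apart).
- guard (a joint): clear sliding guard over the keys: a plate 38 (x) x 134 (y) x 3 thick, underside at z = 56 in the station's frame, with an upright aluminium push rib 134 wide along its front edge, vertical in front, sloping behind, and a 5 high aluminium strip along its back edge. m: 0 = shut (over the keys), 0.060 = pushed fully back along the station's +x, against its stop. Friction about 2 N, no spring; it stays where it is left. Starts nearly shut.
- guard_rib (a point): centre of the rib's vertical front face; the rib's top is 10.5 mm above this point, the plate's underside 13.5 mm below it. It moves with the guard; at guard = 0 it lies at x = -44, y = 0, z = 69.5 in the station's frame. Fully back, it lies 41 behind the line of keys.
- left_key (a joint): left round reset key, a black cap 26 across; m: 0 = up, 0.007 = fully down. Spring: 1.2 N to start, 4 N fully down, returns by itself.
- left_key_top (a point): centre of the left round key's top face (moves with the key); up, at x = -25, y = +28, z = 52 in the station's frame
- right_key (a joint): right round reset key, same as the left one; m: 0 = up, 0.007 = fully down
- right_key_top (a point): centre of the right round key's top face; up, at x = -25, y = -28, z = 52 in the station's frame
- square_key (a joint): square key, 14x14, between the two round ones, not part of the reset; m: 0 = up, 0.005 = fully down; 3 N spring
- square_key_top (a point): centre of the square key's top face; up, at x = -25, y = 0, z = 50 in the station's frame
- mouse: computer mouse, 104x58x36, lying to the right of the station (sizes in mm), loose; origin at the centre of its underside
- tape_measure: pocket tape measure standing on edge, 32x67x55, to the right of the station (sizes in mm), loose; origin at the centre of its underside
- cop: half-full yarn cop (spindle-shaped bobbin) standing upright, 31 across and 158 tall, to the left of the station (sizes in mm), loose; origin at the centre of its underside
- weight: small knobbed balance weight, 24 across and 30 tall, to the left of the station (sizes in mm), loose; origin at the centre of its underside
- jar: jar with screw lid, 51 across and 66 tall, at the back (sizes in mm), loose; origin at the centre of its underside
- stapler: stapler, 34x112x34, at the back (sizes in mm), loose; origin at the centre of its underside
- calculator: pocket calculator, 108x66x13, at the back (sizes in mm), loose; origin at the centre of its underside
Mind the look-alikes: they are no part of the job. There is more than one size of the cop; the one meant has the size given above.

How it is judged:
On the way, in this order (a step that is already met when the one before it is completed fails the run):
1. the guard is pushed fully back (value of joint guard above 0.054 m), for 0.2 s.
2. both round keys are held down together for 2.5 s (value of joint each of left_key, right_key above 0.0055 m), for 2.5 s.
At the end, for the whole second after the job is handed in: The guard is within 6 mm of its back stop, all three keys are up (within 1.5 mm), and the other things stand at rest within 20 mm of where they were, the cop upright (value of joint guard above 0.054 m and value of joint each of left_key, right_key, square_key below 0.0015 m and distance of each of mouse, tape_measure, cop, weight, jar, stapler, calculator from where it was at the start of the episode below 0.02 m and linear speed of each of mouse, tape_measure, cop, weight, jar, stapler, calculator below 0.02 m/s and angle between cop's own z axis and vertical below 0.2 rad); the robot touches nothing.
It fails at once if one round key is pressed down (over 5 mm) while the other is still up (under 1.5 mm) ((value of joint left_key above 0.005 m and value of joint right_key below 0.0015 m) or (value of joint right_key above 0.005 m and value of joint left_key below 0.0015 m)).
It fails at once if the square key is pressed (over 2 mm) (value of joint square_key above 0.002 m).
It fails at once if a bystander is moved by more than 20 mm, lifted or knocked over (distance of any of mouse, tape_measure, cop, weight, jar, stapler, calculator from where it was at the start of the episode above 0.02 m or angle between cop's own z axis and vertical above 0.4 rad).
It also fails if it takes over 42 s, if anything falls off the work surface, if the arm or the gripper's body presses on something with over 40 N, if the wrist force passes 120 N, or if a joint passes its speed limit or range.

## Working session

There is one attempt and no reset: what is moved stays moved. The work goes in short steps, Python scripts to look and compute and a tool call to move; the robot and the scene stay as the last step left them, time stands still between calls to the robot, and variables do not carry over. Pictures are saved under pics/ and viewed, at most 10 in all, crops included, and the job is handed in when it is done.

Besides the shell and the picture viewer there is one more tool, called after "Request:" by a JSON object that holds its "name" and its "arguments". jog_arm: Moves the arm, as the interface text tells. Shifts and turns lie within -1 to 1; 1 stands for 0.5 m of shift or 30 degrees of turn. Its arguments: {"type":"object","properties":{"commands":{"type":"array","items":{"type":"array","items":{"type":"number","minimum":-1,"maximum":1}}},"grip_force":{"type":"number"}},"required":["commands"]}

```bash
mkdir -p pics; cat > h.py <<'E'
import numpy as np, cv2, json
from bench import ctrl
def snap(n,f):
    s=ctrl.get_state(); d=ctrl.get_image(n); cv2.imwrite(f,d["frame"][:,:,::-1]); return s,d
def K(d):
    f=d["frame"].shape[0]/2/np.tan(np.radians(d["vfov"])/2); return np.array([[f,0,d["cx"]],[0,f,d["cy"]],[0,0,1]])
E
python3 - <<'E'
from h import *
for n in ["scene","top"]:
    s,d=snap(n,f"pics/{n}0.png"); np.savez(f"{n}0.npz",K=K(d),T=d["camera_from_world"]); print(d["vfov"],d["cx"],d["cy"],np.round(d["camera_from_world"],3).tolist())
s=ctrl.get_state();print(s)
E
```

```text
50.97536982445203 283.40693731573305 211.3530186063436 [[-0.769, -0.639, -0.015, 0.482], [-0.295, 0.375, -0.879, 0.228], [0.567, -0.671, -0.477, 0.616], [0.0, 0.0, 0.0, 1.0]]
54.56726882534177 281.966579760318 210.66177147030035 [[0.01, -1.0, -0.009, 0.04], [-0.989, -0.008, -0.151, 0.587], [0.151, 0.01, -0.989, 0.88], [0.0, 0.0, 0.0, 1.0]]
{'time': 0.1, 'joint_positions': array([ 1.32209115,  0.32174799, -0.07008187,  1.45155393,  0.0226029 ,
        1.37080491, -0.05689152]), 'qd': array([-0.00140399, -0.00136866, -0.00074513, -0.00086072,  0.00090348,
       -0.00105593,  0.00046563]), 'joint_torque': array([ 1.92331581e-04, -4.92572558e+01, -4.05537793e-01, -3.13397276e+01,
       -6.40366226e-02,  3.94733995e-02,  6.90410366e-05]), 'position': array([ 0.16868451, -0.62721427,  0.22157097]), 'tool_rot': array([-3.11281979e+00, -4.11457359e-01,  5.06427141e-04]), 'ft_force': array([-0.04394656, -0.0786077 ,  0.67637023]), 'torque': array([ 0.0095193 ,  0.01200351, -0.06576283]), 'grip_force': 0.0, 'grip_width': 0.9996721469080383}
```

View pics/top0.png

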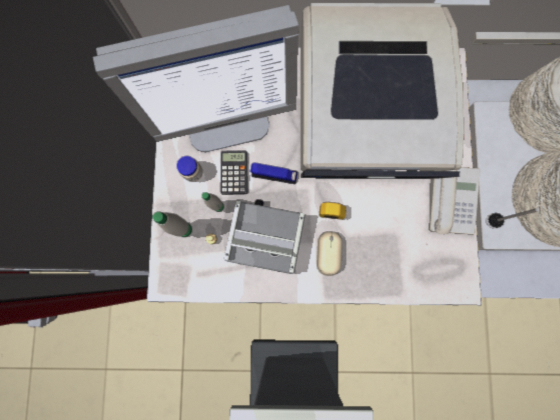

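View pics/scene0.png

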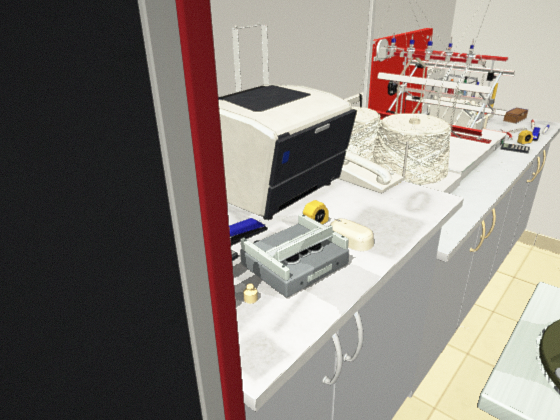

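The top view shows the station at about (265,238), tilted by roughly 10°. The mouse is at (330,253), the tape at (332,210) and the weight at (211,239). Two cops stand at (172,225) and (212,202); neither is part of the job, so I will avoid both. Next I will enlarge the station.

```bash
python3 - <<'E'
import cv2
a=cv2.imread("pics/top0.png")[190:285,195:315]; cv2.imwrite("pics/t1.png",cv2.resize(a,None,fx=6.25,fy=6.25,interpolation=cv2.INTER_CUBIC))
E
```

```text
(no output)
```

View pics/t1.png

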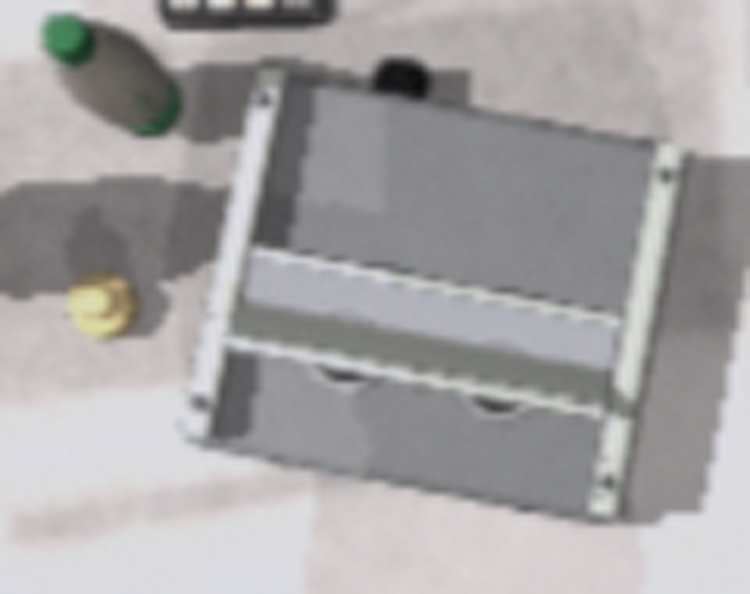

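The crop shows the rail-top corners at crop pixels of about (258,72), (688,148), (192,428) and (618,518). The rib's top edge runs from (228,342) to (605,412).

```bash
cat >> h.py <<'E'
def proj(P,Km,T):
    c=np.asarray(P)@T[:3,:3].T+T[:3,3]; p=c@Km.T; return p[:,:2]/p[:,2:]
def st(p,P):  # station pose x,y,yaw -> world
    c,s=np.cos(p[2]),np.sin(p[2]); P=np.asarray(P,float); return np.c_[p[0]+c*P[:,0]-s*P[:,1],p[1]+s*P[:,0]+c*P[:,1],P[:,2]]
E
python3 - <<'E'
from h import *
from scipy.optimize import least_squares
z=np.load("top0.npz")
o=lambda a:(np.array(a,float)+.5)/6.25-.5+[195,190]
px=o([(258,72),(688,148),(192,428),(618,518)])
P=np.array([(70,78,62),(70,-78,62),(-70,78,62),(-70,-78,62)])/1000
r=least_squares(lambda p:(proj(st(p,P),z["K"],z["T"])-px).ravel(),[.5,0,0])
p=r.x;print(p,np.degrees(p[2]),r.fun.round(2)); np.save("p.npy",p)
for g in (0,5,10):
    q=proj(st(p,np.array([(-44+g,67,80),(-44+g,-67,80)])/1000),z["K"],z["T"]); print(g,((q-[195,190]+.5)*6.25-.5).round())
q=proj(st(p,np.array([(-25,28,52),(-25,-28,52),(-70,80,40),(-70,-80,40),(70,80,40),(70,-80,40)])/1000),z["K"],z["T"]); print(((q-[195,190]+.5)*6.25-.5).round())
E
```

```text
[ 0.5276967   0.08253953 -0.17684614] -10.132537393012596 [ 0.76 -2.36  0.51 -1.84 -1.58  2.51  0.32  1.48]
0 [[221. 373.]
 [603. 446.]]
5 [[224. 359.]
 [606. 432.]]
10 [[227. 345.]
 [609. 417.]]
[[350. 346.]
 [504. 375.]
 [186. 444.]
 [624. 528.]
 [265.  67.]
 [694. 146.]]
```

```bash
python3 - <<'E'
from h import *
from scipy.spatial.transform import Rotation as R
z=np.load("top0.npz");p=np.load("p.npy");Ki=np.linalg.inv(z["K"]);T=z["T"]
def bp(u,v,h):
    d=T[:3,:3].T@(Ki@[u,v,1]);o=-T[:3,:3].T@T[:3,3];return o+d*(h-o[2])/d[2]
c,s=np.cos(p[2]),np.sin(p[2])
for n,u,v,h in [("smallcop base",219,209,.0),("smallcop top",206,196,.158),("smallcop top,if 100",206,196,.1),("big base",186,233,0),("big top158",159,217,.158),("big top",159,217,.23),("weight",210,238,.03),("printer FL",303,178,0),("printer FL top.25",303,165,.25)]:
    w=bp(u,v,h);e=w[:2]-p[:2];print(n,w.round(3),"st",np.round([c*e[0]+s*e[1],-s*e[0]+c*e[1]],3))
print(st(p,[(-.060,0,.1),(-.025,0,.05),(.007,0,.07)]))
q=R.from_rotvec(ctrl.get_state()["tool_rot"]);print(q.as_matrix().round(3))
# target: tool y along +-station y
a=p[2]
for sg in (1,-1):
    M=np.array([[sg*np.cos(a),sg*np.sin(a),0],[sg*np.sin(a),-sg*np.cos(a),0],[0,0,-1]]);print(sg,np.degrees((R.from_matrix(M)*q.inv()).as_rotvec()))
E
```

```text
smallcop base [0.596 0.196 0.   ] st [0.048 0.124]
smallcop top [0.598 0.197 0.158] st [0.049 0.125]
smallcop top,if 100 [0.609 0.208 0.1  ] st [0.058 0.138]
big base [0.538 0.272 0.   ] st [-0.023  0.189]
big top158 [0.555 0.289 0.158] st [-0.01   0.208]
big top [0.545 0.266 0.23 ] st [-0.015  0.184]
weight [0.524 0.21  0.03 ] st [-0.026  0.124]
printer FL [ 0.674 -0.004  0.   ] st [ 0.159 -0.06 ]
printer FL top.25 [0.639 0.006 0.25 ] st [ 0.123 -0.056]
[[0.46863249 0.09309508 0.1       ]
 [0.50308661 0.08693767 0.05      ]
 [0.53458752 0.08130805 0.07      ]]
[[ 0.966  0.26  -0.001]
 [ 0.26  -0.966  0.002]
 [-0.    -0.002 -1.   ]]
1 [-9.92832196e-02 -9.90314489e-03 -2.51921196e+01]
-1 [ 1.35984721e-02 -1.36330439e-01  1.54807823e+02]
```

Request:
{"name": "jog_arm", "arguments": {"commands": [[0.47, 0.044, 0.068, 0, 0, 0, -0.08], [0.47, 0.088, 0.136, 0, 0, 0, -0.16], [0.47, 0.132, 0.204, 0, 0, 0, -0.24], [0.47, 0.176, 0.272, 0, 0, 0, -0.32], [0.47, 0.22, 0.34, 0, 0, 0, -0.4]]}}

```text
time: 0.52
position: [0.2794, -0.4557, 0.2221]
tool_rot: [-3.14, -0.08, 0.001]
ft_force: [1.6, -0.4, 0.4]
grip_width: 0.704
grip_force: 0.0
```

Request:
{"name": "jog_arm", "arguments": {"commands": [[0.47, 0.036, 0.072, 0, 0, 0, -0.09], [0.47, 0.072, 0.144, 0, 0, 0, -0.18], [0.47, 0.108, 0.216, 0, 0, 0, -0.27], [0.47, 0.144, 0.288, 0, 0, 0, -0.36], [0.47, 0.18, 0.36, 0, 0, 0, -0.44]]}}

```text
time: 0.93
position: [0.3691, -0.2757, 0.2223]
tool_rot: [3.129, -0.281, -0.001]
ft_force: [1.7, 0.0, 0.2]
grip_width: 0.477
grip_force: 0.0
```

Request:
{"name": "jog_arm", "arguments": {"commands": [[0.47, 0.024, 0.076, 0, 0, 0, 0], [0.47, 0.048, 0.152, 0, 0, 0, 0], [0.47, 0.072, 0.228, 0, 0, 0, 0], [0.47, 0.096, 0.304, 0, 0, 0, 0], [0.47, 0.12, 0.38, 0, 0, 0, 0]]}}

```text
time: 1.35
position: [0.4287, -0.0858, 0.2224]
tool_rot: [3.129, -0.278, -0.0]
ft_force: [1.3, 0.3, -0.3]
grip_width: 0.469
grip_force: 0.0
```

Request:
{"name": "jog_arm", "arguments": {"commands": [[0.47, 0.012, 0.07, 0, 0, 0, 0], [0.47, 0.024, 0.14, 0, 0, 0, 0], [0.47, 0.036, 0.21, 0, 0, 0, 0], [0.47, 0.048, 0.28, 0, 0, 0, 0], [0.47, 0.06, 0.34, 0, 0, 0, 0]]}}

```text
time: 1.77
position: [0.4584, 0.0849, 0.2226]
tool_rot: [3.129, -0.275, 0.0]
ft_force: [1.0, -0.1, -0.4]
grip_width: 0.466
grip_force: 0.0
```

```bash
python3 - <<'E'
from h import *
from scipy.spatial.transform import Rotation as R
s,d=snap("wrist","pics/w1.png")
W=np.eye(4);W[:3,:3]=R.from_rotvec(s["tool_rot"]).as_matrix();W[:3,3]=s["position"]
T=np.linalg.inv(W@d["mount"]);np.savez("w1.npz",K=K(d),T=T);p=np.load("p.npy")
print(s["position"],np.degrees(R.from_rotvec(s["tool_rot"]).as_rotvec()),d["mount"].round(3).tolist())
print(proj(st(p,np.array([(-25,28,52),(-25,-28,52),(-70,80,40),(-70,-80,40),(-34,67,80),(-34,-67,80)])/1000),K(d),T).round())
E
```

```text
[0.4584192  0.08490075 0.22256371] [ 1.79290257e+02 -1.57828569e+01  1.80424754e-02] [[-0.0, -0.971, -0.241, 0.064], [1.0, -0.0, -0.001, 0.001], [0.001, -0.241, 0.971, -0.162], [0.0, 0.0, 0.0, 1.0]]
[[250. 147.]
 [304. 147.]
 [206. 187.]
 [350. 188.]
 [207. 158.]
 [346. 158.]]
```

View pics/w1.png

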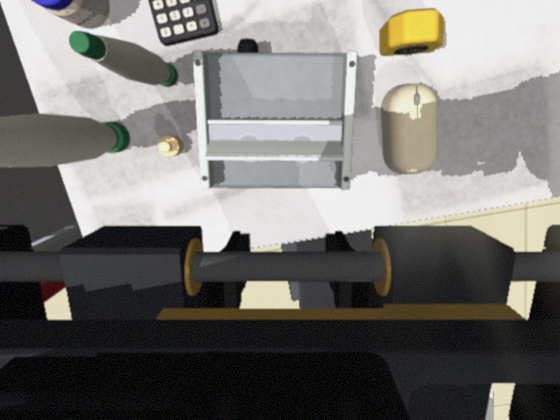

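The wrist view confirms the pose. The station's front corners are at about (205,188) and (351,188), against predictions of (206,187) and (350,188). The rib's top front line is at row 158, as predicted for guard ≈ 10 mm. One enlarged crop with the model overlaid will settle the last millimetres.

```bash
python3 - <<'E'
from h import *
z=np.load("w1.npz");p=np.load("p.npy")
a=cv2.resize(cv2.imread("pics/w1.png")[40:200,180:375],None,fx=4,fy=4,interpolation=cv2.INTER_CUBIC)
P=[(-70,80,40),(-70,-80,40),(70,80,40),(70,-80,40),(-65,78,62),(-65,-78,62),(-65,68,62),(-65,-68,62),(-34,67,80),(-34,-67,80),(-25,28,52),(-25,-28,52),(-12,28,52),(-12,-28,52)]
q=(proj(st(p,np.array(P)/1000),z["K"],z["T"])-[180,40]+.5)*4-.5
for u,v in q: cv2.drawMarker(a,(round(u),round(v)),(0,0,255),cv2.MARKER_CROSS,12,1)
cv2.imwrite("pics/w1c.png",a)
E
```

```text
(no output)
```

View pics/w1c.png

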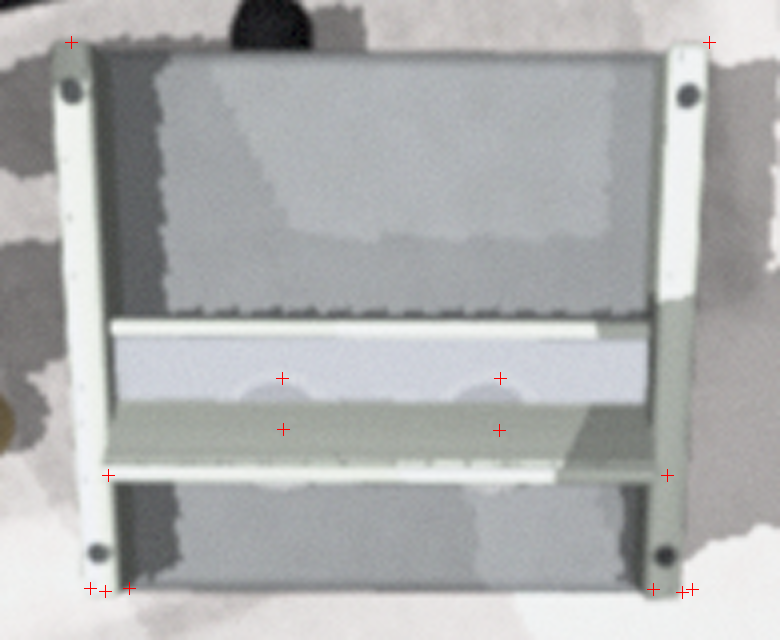

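Request:
{"name": "jog_arm", "arguments": {"commands": [[0.47, 0.004, 0, -0.07, 0, 0, 0], [0.47, 0.008, 0, -0.14, 0, 0, 0], [0.47, 0.012, 0, -0.21, 0, 0, 0], [0.47, 0.016, 0, -0.28, 0, 0, 0], [0.47, 0.016, 0, -0.313, 0, 0, 0]]}}

```text
time: 2.23
position: [0.4639, 0.0816, 0.0619]
tool_rot: [3.129, -0.277, -0.009]
ft_force: [-1.3, -0.4, -0.2]
grip_width: 0.473
grip_force: 0.0
```

Request:
{"name": "jog_arm", "arguments": {"commands": [[0.47, 0.01, -0.002, 0, 0, 0, 0], [0.47, 0.02, -0.0035, 0, 0, 0, 0], [0.47, 0.03, -0.005, 0, 0, 0, 0], [0.47, 0.04, -0.007, 0, 0, 0, 0], [0.47, 0.05, -0.009, 0, 0, 0, 0]]}}

```text
time: 2.65
position: [0.4929, 0.0779, 0.0673]
tool_rot: [3.129, -0.278, 0.002]
ft_force: [-2.6, 0.8, 0.4]
grip_width: 0.473
grip_force: 1.2
```

Request:
{"name": "jog_arm", "arguments": {"commands": [[0.47, 0.012, -0.002, 0, 0, 0, 0], [0.47, 0.024, -0.004, 0, 0, 0, 0], [0.47, 0.036, -0.006, 0, 0, 0, 0], [0.47, 0.048, -0.008, 0, 0, 0, 0], [0.47, 0.06, -0.01, 0, 0, 0, 0]]}}

```text
time: 3.07
position: [0.5225, 0.0725, 0.0662]
tool_rot: [3.129, -0.278, 0.0]
ft_force: [-2.4, 1.1, 1.2]
grip_width: 0.469
grip_force: 1.2
```

Request:
{"name": "jog_arm", "arguments": {"commands": [[0.47, 0.004, -0.001, 0, 0, 0, 0], [0.47, 0.008, -0.0015, 0, 0, 0, 0], [0.47, 0.012, -0.002, 0, 0, 0, 0], [0.47, 0.014, -0.0025, 0, 0, 0, 0], [0.47, 0.014, -0.0025, 0, 0, 0, 0]]}}

```text
time: 3.48
position: [0.529, 0.0714, 0.066]
tool_rot: [3.129, -0.278, 0.0]
ft_force: [-2.1, -0.2, -0.1]
grip_width: 0.471
grip_force: 0.5
```

Request:
{"name": "jog_arm", "arguments": {"commands": [[0.47, 0.002, 0, 0, 0, 0, 0], [0.47, 0.004, -0.001, 0, 0, 0, 0], [0.47, 0.006, -0.001, 0, 0, 0, 0], [0.47, 0.008, -0.0015, 0, 0, 0, 0], [0.47, 0.008, -0.0015, 0, 0, 0, 0]]}}

```text
time: 3.9
position: [0.5309, 0.071, 0.0659]
tool_rot: [3.128, -0.278, -0.007]
ft_force: [-6.1, -0.6, 4.4]
grip_width: 0.472
grip_force: 3.6
```

Request:
{"name": "jog_arm", "arguments": {"commands": [[0.47, -0.015, 0.003, 0, 0, 0, 0], [0.47, -0.03, 0.01, 0, 0, 0, 0], [0.47, -0.045, 0.02, 0, 0, 0, 0], [0.47, -0.06, 0.035, 0, 0, 0, 0], [0.47, -0.06, 0.035, 0, 0, 0, 0]]}}

```text
time: 4.32
position: [0.5012, 0.0905, 0.0662]
tool_rot: [-3.13, 0.273, 0.0]
ft_force: [0.0, 0.1, -0.5]
grip_width: 0.472
grip_force: 0.0
```

```bash
python3 - <<'E'
from h import *
from scipy.spatial.transform import Rotation as R
s,d=snap("top","pics/t2.png");p=np.array([.5275,.084,np.load("p.npy")[2]])
print(s["position"],s["ft_force"],np.degrees((R.from_rotvec(s["tool_rot"])).as_matrix()[:,1])/57.3)
c,sn=np.cos(p[2]),np.sin(p[2]);e=s["position"][:2]-p[:2];print("st",c*e[0]+sn*e[1],-sn*e[0]+c*e[1])
s,e=snap("wrist","pics/w2.png")
cv2.imwrite("pics/c2.png",np.vstack([cv2.resize(cv2.imread("pics/t2.png")[190:285,195:315],(480,380)),cv2.resize(cv2.imread("pics/w2.png")[40:260,100:460],(480,215))]))
E
```

```text
[0.50117683 0.09049595 0.06622499] [ 0.03340407  0.13921453 -0.4673462 ] [-1.73117799e-01 -9.84826340e-01 -1.57746808e-05]
st -0.027055423197285596 0.001763710739732357
```

View pics/c2.png

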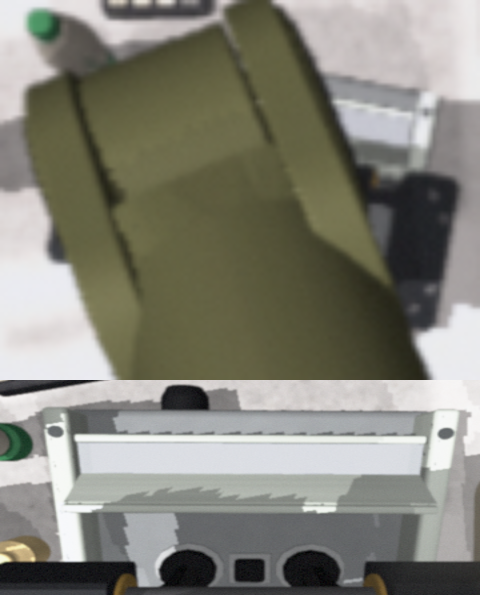

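The guard is fully back, with its rib at crop row 500. The keys are clear, at crop columns 188, 250 and 312. I will check the lateral and fore-aft offsets with the wrist camera.

```bash
python3 - <<'E'
from h import *
from scipy.spatial.transform import Rotation as R
s=ctrl.get_state();d=ctrl.get_image("wrist")
W=np.eye(4);W[:3,:3]=R.from_rotvec(s["tool_rot"]).as_matrix();W[:3,3]=s["position"]
C=W@d["mount"];Ki=np.linalg.inv(K(d))
for n,u,v,h in [("L",241,234,.052),("sq",287.5,234,.050),("R",334,234,.052),("ribtopL",100+75/1.333,40+127/.977,.080),("ribtopR",100+437/1.333,40+127/.977,.08)]:
    r=C[:3,:3]@Ki@[u,v,1];w=C[:3,3]+r*(h-C[2,3])/r[2];print(n,(W[:3,:3].T@(w-W[:3,3])*1000).round(1))
E
```

```text
L [  2.7 -26.8  14.4]
sq [ 2.   0.6 16.4]
R [ 2.7 28.  14.4]
ribtopL [ 44.3 -61.3 -13.6]
ribtopR [ 44.3  66.8 -13.5]
```

Request:
{"name": "jog_arm", "arguments": {"commands": [[0.47, 0.004, -0.003, 0, 0, 0, 0], [0.47, 0.004, -0.003, -0.006, 0, 0, 0], [0.47, 0.004, -0.003, -0.012, 0, 0, 0], [0.47, 0.004, -0.003, -0.018, 0, 0, 0], [0.47, 0.004, -0.003, -0.022, 0, 0, 0]]}}

```text
time: 4.88
position: [0.5046, 0.0867, 0.0544]
tool_rot: [-3.129, 0.278, 0.002]
ft_force: [-0.8, 1.1, -0.7]
grip_width: 0.469
grip_force: 0.0
```

Request:
{"name": "jog_arm", "arguments": {"commands": [[0.47, 0, 0, -0.004, 0, 0, 0], [0.47, 0, 0, -0.008, 0, 0, 0], [0.47, 0, 0, -0.012, 0, 0, 0], [0.47, 0, 0, -0.016, 0, 0, 0], [0.47, 0, 0, -0.02, 0, 0, 0]]}}

```text
time: 5.3
position: [0.5047, 0.0868, 0.0454]
tool_rot: [3.129, -0.278, -0.001]
ft_force: [-2.4, -0.8, 9.9]
grip_width: 0.469
grip_force: 5.1
```

Request:
{"name": "jog_arm", "arguments": {"commands": [[0.47, 0, 0, -0.001, 0, 0, 0], [0.47, 0, 0, -0.002, 0, 0, 0], [0.47, 0, 0, -0.003, 0, 0, 0], [0.47, 0, 0, -0.004, 0, 0, 0], [0.47, 0, 0, -0.004, 0, 0, 0]]}}

```text
time: 5.72
position: [0.5047, 0.0868, 0.0452]
tool_rot: [3.127, -0.278, -0.001]
ft_force: [-7.8, -2.5, 21.5]
grip_width: 0.472
grip_force: 10.7
```

Both keys have bottomed out: z stays at 45 mm and the force has risen to 21 N. I will hold here.

Request:
{"name": "jog_arm", "arguments": {"commands": [[0.47, 0, 0, 0, 0, 0, 0], [0.47, 0, 0, 0, 0, 0, 0], [0.47, 0, 0, 0, 0, 0, 0], [0.47, 0, 0, 0, 0, 0, 0], [0.47, 0, 0, 0, 0, 0, 0]]}}

```text
time: 6.13
position: [0.5047, 0.0868, 0.0452]
tool_rot: [3.127, -0.278, -0.001]
ft_force: [-8.4, -1.8, 20.6]
grip_width: 0.468
grip_force: 10.6
```

Request:
{"name": "jog_arm", "arguments": {"commands": [[0.47, 0, 0, 0, 0, 0, 0], [0.47, 0, 0, 0, 0, 0, 0], [0.47, 0, 0, 0, 0, 0, 0], [0.47, 0, 0, 0, 0, 0, 0], [0.47, 0, 0, 0, 0, 0, 0]]}}

```text
time: 6.55
position: [0.5048, 0.0868, 0.0453]
tool_rot: [3.127, -0.278, -0.001]
ft_force: [-9.6, -2.2, 21.0]
grip_width: 0.47
grip_force: 10.6
```

Request:
{"name": "jog_arm", "arguments": {"commands": [[0.47, 0, 0, 0, 0, 0, 0], [0.47, 0, 0, 0, 0, 0, 0], [0.47, 0, 0, 0, 0, 0, 0], [0.47, 0, 0, 0, 0, 0, 0], [0.47, 0, 0, 0, 0, 0, 0]]}}

```text
time: 6.97
position: [0.5048, 0.0868, 0.0452]
tool_rot: [3.127, -0.278, -0.001]
ft_force: [-7.2, -2.8, 21.0]
grip_width: 0.468
grip_force: 10.6
```

Request:
{"name": "jog_arm", "arguments": {"commands": [[0.47, 0, 0, 0, 0, 0, 0], [0.47, 0, 0, 0, 0, 0, 0], [0.47, 0, 0, 0, 0, 0, 0], [0.47, 0, 0, 0, 0, 0, 0], [0.47, 0, 0, 0, 0, 0, 0]]}}

```text
time: 7.38
position: [0.5047, 0.0868, 0.0452]
tool_rot: [3.127, -0.278, -0.001]
ft_force: [-8.1, -1.6, 20.9]
grip_width: 0.472
grip_force: 10.6
```

Request:
{"name": "jog_arm", "arguments": {"commands": [[0.47, 0, 0, 0, 0, 0, 0], [0.47, 0, 0, 0, 0, 0, 0], [0.47, 0, 0, 0, 0, 0, 0], [0.47, 0, 0, 0, 0, 0, 0], [0.47, 0, 0, 0, 0, 0, 0]]}}

```text
time: 7.8
position: [0.5047, 0.0868, 0.0452]
tool_rot: [3.127, -0.278, -0.001]
ft_force: [-8.0, -2.6, 21.2]
grip_width: 0.47
grip_force: 10.6
```

Request:
{"name": "jog_arm", "arguments": {"commands": [[0.47, 0, 0, 0, 0, 0, 0], [0.47, 0, 0, 0, 0, 0, 0], [0.47, 0, 0, 0, 0, 0, 0], [0.47, 0, 0, 0, 0, 0, 0], [0.47, 0, 0, 0, 0, 0, 0]]}}

```text
time: 8.22
position: [0.5047, 0.0868, 0.0452]
tool_rot: [3.127, -0.277, -0.001]
ft_force: [-8.3, -2.4, 20.7]
grip_width: 0.469
grip_force: 10.6
```

Request:
{"name": "jog_arm", "arguments": {"commands": [[0.47, 0, 0, 0, 0, 0, 0], [0.47, 0, 0, 0, 0, 0, 0], [0.47, 0, 0, 0, 0, 0, 0], [0.47, 0, 0, 0, 0, 0, 0], [0.47, 0, 0, 0, 0, 0, 0]]}}

```text
time: 8.63
position: [0.5047, 0.0868, 0.0453]
tool_rot: [3.127, -0.278, -0.001]
ft_force: [-8.4, -1.2, 21.6]
grip_width: 0.467
grip_force: 10.6
```

Request:
{"name": "jog_arm", "arguments": {"commands": [[0.47, 0, 0, 0, 0, 0, 0], [0.47, 0, 0, 0, 0, 0, 0], [0.47, 0, 0, 0, 0, 0, 0], [0.47, 0, 0, 0, 0, 0, 0], [0.47, 0, 0, 0, 0, 0, 0]]}}

```text
time: 9.05
position: [0.5048, 0.0868, 0.0452]
tool_rot: [3.127, -0.278, -0.001]
ft_force: [-8.7, -2.0, 21.3]
grip_width: 0.471
grip_force: 10.6
```

```bash
python3 -c "
from h import *
s=ctrl.get_state();print(s['time'],s['position'],s['ft_force'],s['torque'])"
```

```text
9.05 [0.50476591 0.08679373 0.04524191] [-8.69201395 -2.00605021 21.34843124] [-0.32231392  1.98416273  0.00292269]
```

Request:
{"name": "jog_arm", "arguments": {"commands": [[0.47, 0, 0, 0.01, 0, 0, 0], [0.47, 0, 0, 0.02, 0, 0, 0], [0.47, 0, 0, 0.03, 0, 0, 0], [0.47, 0, 0, 0.06, 0, 0, 0], [0.47, 0, 0, 0.1, 0, 0, 0]]}}

```text
time: 9.47
position: [0.5036, 0.0866, 0.0922]
tool_rot: [-3.129, 0.277, 0.005]
ft_force: [0.3, -0.3, -0.0]
grip_width: 0.471
grip_force: 0.0
```

Request:
{"name": "jog_arm", "arguments": {"commands": [[0.47, -0.01, 0, 0.06, 0, 0, 0], [0.47, -0.03, 0, 0.13, 0, 0, 0], [0.47, -0.05, 0, 0.2, 0, 0, 0], [0.47, -0.07, 0, 0.25, 0, 0, 0], [0.47, -0.08, 0, 0.26, 0, 0, 0]]}}

```text
time: 9.88
position: [0.4666, 0.0877, 0.2276]
tool_rot: [3.129, -0.277, 0.012]
ft_force: [0.3, 0.1, 0.1]
grip_width: 0.469
grip_force: 0.0
```

Request:
{"name": "jog_arm", "arguments": {"commands": [[0.47, 0, -0.06, 0, 0, 0, 0], [0.47, 0, -0.12, 0, 0, 0, 0], [0.47, 0, -0.18, 0, 0, 0, 0], [0.47, 0, -0.24, 0, 0, 0, 0], [0.47, 0, -0.26, 0, 0, 0, 0]]}}

```text
time: 10.3
position: [0.4642, -0.0485, 0.2221]
tool_rot: [3.127, -0.287, -0.001]
ft_force: [0.2, -1.0, -0.2]
grip_width: 0.469
grip_force: 0.0
```

```bash
python3 - <<'E'
from h import *
s,d=snap("top","pics/t3.png")
a=cv2.imread("pics/t3.png")[140:285,150:360];cv2.imwrite("pics/c3.png",cv2.resize(a,None,fx=3.8,fy=3.8,interpolation=cv2.INTER_CUBIC))
E
```

```text
(no output)
```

View pics/c3.png

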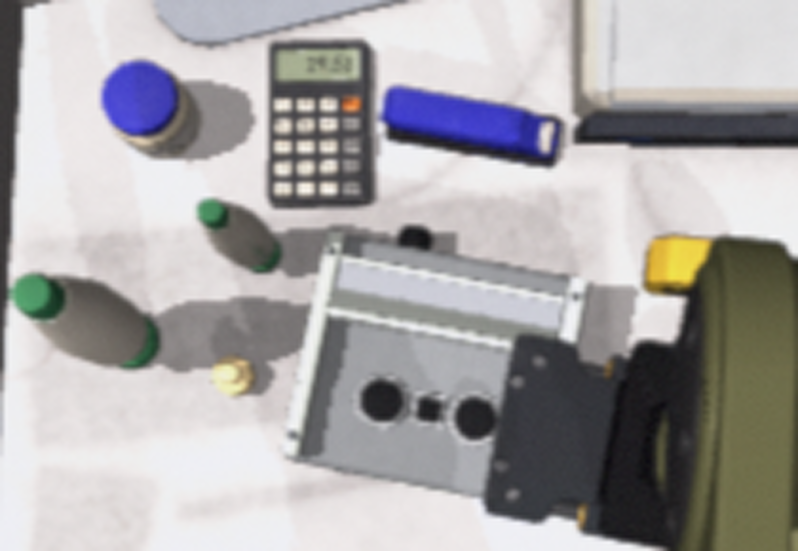

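The guard is fully back, with its rib at about (430,325). The round keys are up at (382,400) and (474,418), and the other things stand where they were. I am handing in.

```bash
python3 -c "
from bench import ctrl
print(ctrl.close_job())"
```

```text
the job is handed in; nothing more can be done
None
```

The job is handed in: I pushed the guard back to its stop, held both round keys down together for about 3.3 s and released them; the last picture shows the guard open and, where the arm didn't block the view, nothing else moved (no verdict was returned).

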